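# Open the safety cap of the sanitiser tablets at pastry clear-down

## Task

The pastry bench is being cleared down and the bowl and rolling pin need a sanitising soak: open the red-capped tub of sanitiser tablets standing in the bench holder. Its cap is a child-proof push-and-turn one: grip it, press it down, keep it pressed while you twist it anticlockwise until it is free, then lift it off and finish with the gripper still holding the cap level, about a hand's width (10 cm) above the middle of the open mouth. Leave the tub seated in its holder, and leave the blue-capped tub, the bowl and the rolling pin where they are.

Things in the scene. Friction and masses are not known exactly. Their poses are not given: they have to be found in the camera images.
- cap: red ribbed push-and-turn cap, round, 56 mm in diameter, 30 mm high, 30 to 45 g. Origin: centre of its open underside; z up its axis. x passes through one of its three inner lugs and is parallel to the tub's x while locked. Inside it a sprung disc bears on the tub's rim. Not free, it drags the tub up with it. Free at 40 to 80 degrees of anticlockwise turn (aim at 60), with a stop at about 86
- cap_top (a point): centre of the cap's flat top, 30 mm above its underside. The locked cap is pushed up by its disc with 4 N and has 4 degrees of play. Pressing it down takes 1.6 N per mm more (about 9 N at 3 mm, 12 N at the end of the 5 mm travel); it turns anticlockwise, seen from above, only while held more than 3 mm down. Clockwise it is blocked
- tub: tub of sanitiser tablets, loose in the holder: square white body 80 x 80 x 104 mm with a red band, sloping round shoulder to 110 mm, neck 38 mm in diameter (47 mm over its three lugs); 0.4 to 0.75 kg. Origin: centre of its underside; z up. The shut cap's underside is 116 mm above the origin, 6 mm over the shoulder
- tub_rim (a point): centre of the tub's mouth, at the height of its rim, 134 mm above the tub's underside; hidden under the cap at first
- holder: stainless bench holder, fixed: foot plate 104 x 240 x 3 mm, two square cups in a row along its y axis, centred 60 mm either side of the origin, 83 mm wide inside, walls 3 mm thick, rising to 53 mm. Origin: centre of its underside. The tubs stand in the cups on the plate and can turn only about 2 degrees; the red one may be in either cup. The shut cap's top is 149 mm above the bench
- blue_tub: closed tub of the same shape and size with a blue band and a blue cap, loose in the holder's other cup, 146 mm high with its cap; its axis is 120 mm from the red-capped tub's. Origin: centre of its underside. To be left alone
- bowl: empty stainless mixing bowl, 190 mm across its rim, 85 mm high, upright on the bench beside the holder. Origin: centre of its underside. To be left alone
- rolling_pin: wooden rolling pin lying on the bench on the other side of the holder, 380 mm long over its handles, barrel 56 mm in diameter. Origin: underside of its barrel at mid-length; x along the pin. It can roll. To be left alone
Things that resemble listed ones, but are neither listed nor needed, are in the scene too. Leave any black look-alike of the tub alone.

How it is judged:
By the outcome, as a careful person would: the job done as asked, in the order asked, and still so for the second after the job is handed in, while the arm keeps its last pose, push and grip.
It also fails if it takes over 35 s, if anything falls off the work surface, if the arm or the gripper's body presses on something with over 40 N, if the wrist force passes 120 N, or if a joint passes its speed limit or range.

## Robot

A 6-joint arm with a two-finger parallel gripper is mounted at the origin on the work surface. World frame = base frame: x ahead of the robot, y to its left, z up, the work surface at z = 0. Lengths are in m, angles in rad, forces in N, time in s.
With the tool pointing down it reaches from about 0.375 to 0.9 m from the base axis. Payload 3.1 kg.
Tool frame: the origin (TCP) lies between the finger pads; the fingertips stand manip.finger_overhang ahead of it and the grasp point (between the pads) lies 5 mm behind it (manip.finger_overhang is the distance from the TCP to the fingertips, in m); z points along the fingers, y is the line along which they close (so a half turn about z gives the same grasp; the last joint's range is limited). The gripper opens to 85 mm and grips with 20 to 120 N. Pads are 22 mm wide; open, the fingers measure 114 mm over their backs; the gripper's body (76 mm by 85 mm) begins 54 mm behind the grasp point. The pads swing forward as they close: fully open they stand 13 mm farther back than shut.
Start: joints at [1.05, 0.527, 1.433, -0, 1.181, -0.178], TCP at [0.209, 0.589, 0.245] pointing down, gripper open.
Joint ranges: [-3.08, 3.08], [-0.75, 2.2], [0.22, 2.44], [-1.43, 4.57], [0, 2.65], [-2.85, 2.85]. Speed limits (rad/s): [2.79, 2.79, 3.14, 3.14, 3.14, 3.14].

## Interface

Orientations are given as a unit quaternion [x, y, z, w].
In Python, from station import manip gives the robot as it stands.
- The arm moves only by the tool drive_tool, never from a script. Its argument "plan" is a list of rows, each a list of 7 numbers: the shift along the tool's x, y, z in m, then the turn, a rotation vector about the tool's x, y, z in degrees, then the opening, from -1 (shut) to 1 (fully open). In form: [[x, y, z, wx, wy, wz, gripper], ...]. A call has 1 to 10 rows; each row shifts and turns the commanded pose from where the row before left it, along the tool's axes as they then stand; what a row does not reach is not made up. A row lasts 1/10 s, in which the tool goes at most 50 mm and 8.59 degrees, less where a joint would pass 70% of its speed; a pose out of reach is approached as far as the arm can. A call is refused whole if a number of a shift passes 0.05 or a number of a turn 8.59, either way. A call with a gripper value outside its range is refused whole. The fingers move at their own pace and stop on an object; "newtons" is the grip in N (left out, the last holds). Time passes only in rows, so rows that do not move let the fingers close. It gives the time, the measured TCP pose, the force, the opening and the grip force at its end, in the units of the state.
- manip.sense(): the state, without advancing time (a new reading comes with each control period).
- manip.snapshot(name): name is "scene" or "top" or "wrist"; returns a dict with "image" (480x640x3 uint8, red, green, blue), "z_map" (480x640 float32, m along the optical axis (not along the pixel's ray), 0 where there is no reading), "fov_y" (degrees; the focal length in pixels is half the picture's height over the tangent of half this angle, whatever the lens; pixels are square), "cx", "cy" (the principal point, pixels), "extrinsics" (4x4, takes a point from camera to world coordinates); the wrist camera has in their place "mount" (4x4, takes a point from camera to tool coordinates, whose origin is the TCP and whose axes are the flange's). Camera axes: x right, y up, looking along -z (the intrinsics and any distortion apply to the point x, -y, -z); pixel columns grow to the right and rows downward; lengths in m; the calibration is good to about 2 mm. A picture is of the moment at which its call begins: read the wrist's pose just before it.
- manip.sign_off(): hands the job in; it is judged then, once.
The state is a dict: "t": time; "q": joint angles; "qd": joint speeds; "tau": joint torques, N m; "tcp_pos": TCP position; "tool_rot": TCP orientation; "force": force on the tool from outside, world axes, zero at the start; "ft_torque": the same for the moment, N m; "finger_gap": opening from 0.0 (shut) to 1.0 (fully open); "gripper_force": force on a finger pad.
Only numpy, scipy, OpenCV 4.12 (cv2) and the standard library are available. Lean on these libraries where they do the work, as an engineer would, in place of code of your own. Each camera call takes 0.05 s, during which the arm holds its last target. There are 200 camera calls.

## Working session

There is one attempt and no reset: what is moved stays moved. The work goes in short steps, Python scripts to look and compute and a tool call to move; the robot and the scene stay as the last step left them, time stands still between calls to the robot, and variables do not carry over. Pictures are saved under pics/ and viewed, at most 10 in all, crops included, and the job is handed in when it is done.

Besides the shell and the picture viewer there is one more tool, called after "Request:" in YAML: its name, and indented under it one key for each argument. drive_tool: Moves the arm, as the interface text tells. Its arguments: {"type":"object","properties":{"plan":{"type":"array"},"newtons":{"type":"number"}},"required":["plan"]}

```bash
mkdir -p pics; ls
python3 - <<'E'
from station import manip
import cv2,numpy as np
s=manip.sense();print({k:np.round(v,3) for k,v in s.items()},manip.finger_overhang)
for n in("scene","top"):
    d=manip.snapshot(n);cv2.imwrite(f"pics/{n}0.png",d["image"][:,:,::-1]);np.savez(f"{n}0.npz",**d)
    print(n,d.keys(),d["fov_y"],d["cx"],d["cy"],np.round(d["extrinsics"],3).tolist())
E
```

```text
pics
{'t': np.float64(0.0), 'q': array([ 1.05 ,  0.528,  1.434,  0.   ,  1.181, -0.179]), 'qd': array([-0.001, -0.001, -0.   , -0.001,  0.002, -0.001]), 'tau': array([-2.0000e-03, -4.4236e+01, -1.7802e+01, -0.0000e+00,  8.0000e-03,
        0.0000e+00]), 'tcp_pos': array([0.209, 0.588, 0.244]), 'tool_rot': array([ 0.17 ,  0.985, -0.001, -0.   ]), 'force': array([-0.198,  0.37 ,  0.292]), 'ft_torque': array([-0.04 ,  0.041,  0.039]), 'gripper_force': np.float64(0.0), 'finger_gap': np.float64(0.999)} 0.014
scene dict_keys(['image', 'z_map', 'fov_y', 'cx', 'cy', 'extrinsics']) 44.24625567448705 313.49635410024507 236.46679499043296 [[-0.036, -0.583, 0.812, 1.564], [0.999, -0.006, 0.04, 0.065], [-0.019, 0.812, 0.583, 0.881], [0.0, 0.0, 0.0, 1.0]]
top dict_keys(['image', 'z_map', 'fov_y', 'cx', 'cy', 'extrinsics']) 49.10047339007777 318.50666029794667 235.70118367415407 [[-0.006, 0.993, -0.117, 0.35], [-1.0, -0.004, 0.011, 0.013], [0.011, 0.117, 0.993, 1.251], [0.0, 0.0, 0.0, 1.0]]
```

View pics/scene0.png

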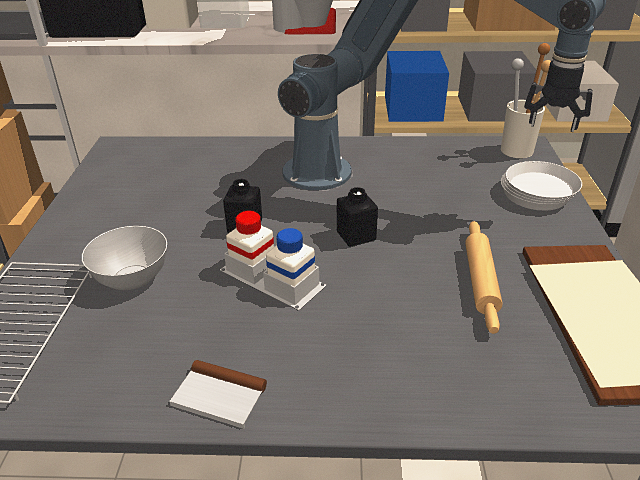

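View pics/top0.png

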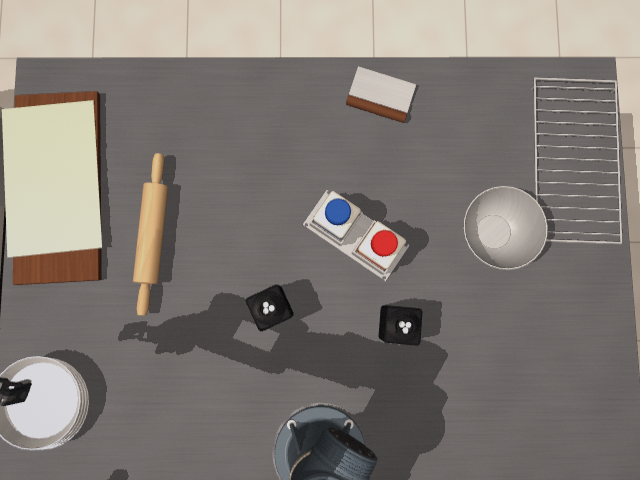

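The scene view shows the red cap at (248,222) and the blue cap at (290,240). In the top view they are at (385,243) and (338,212).
Candidates in the top view are the red-capped tub (385,243), the blue-capped tub (338,212), and black open look-alikes at (269,307) and (401,325). Only the first has a red cap and red band and stands in the holder. I'll confirm it in a crop and measure it.

```bash
cat > h.py <<'E'
import numpy as np,cv2
def rays(d,px,T=None):
    f=240/np.tan(np.radians(d["fov_y"])/2);T=d["extrinsics"] if T is None else T
    px=np.asarray(px,float).reshape(-1,2)
    v=np.c_[(px[:,0]-d["cx"])/f,-(px[:,1]-d["cy"])/f,-np.ones(len(px))]
    return T[:3,3],v@T[:3,:3].T
def plane(d,px,z,T=None):
    o,v=rays(d,px,T);return o+v*((z-o[2])/v[:,2])[:,None]
def cloud(d,m,T=None):
    r,c=np.nonzero(m&(d["z_map"]>0));o,v=rays(d,np.c_[c,r],T)
    return o+v*d["z_map"][r,c][:,None]
def mask(im,col):
    i=im.astype(int);R,G,B=i[...,0],i[...,1],i[...,2]
    m={"red":(R>110)&(G<70)&(B<70),"blue":(B>90)&(R<80)&(B>G+35)}[col]
    return m
E
python3 - <<'E'
from h import *
for n,box in(("top",(300,180,420,290)),("scene",(210,200,330,310))):
    d=np.load(n+"0.npz");x0,y0,x1,y1=box
    for col in("red","blue"):
        m=np.zeros((480,640),bool);m[y0:y1,x0:x1]=mask(d["image"],col)[y0:y1,x0:x1]
        P=cloud(d,m);zt={"red":.149,"blue":.146}[col]
        t=P[P[:,2]>zt-.008]; (c,r)=cv2.minEnclosingCircle(t[:,:2].astype(np.float32))
        print(n,col,len(P),"top med z",np.median(t[:,2]),"mean",t.mean(0).round(4),"circ",np.round(c,4),round(r,4))
    if n=="scene": A=d["image"][195:315,205:335]; cv2.imwrite("pics/crop.png",cv2.resize(A,None,fx=5,fy=5,interpolation=cv2.INTER_CUBIC)[:,:,::-1])
    if n=="top":
        # holder direction from the white shoulder/holder: bright low-height points
        i=d["image"].astype(int);full=np.zeros((480,640),bool);full[185:285,295:425]=True
        P=cloud(d,full); q=P[(P[:,2]>.035)]
        rc=cv2.minAreaRect(q[:,:2].astype(np.float32));print("rect>35mm",rc)
    for b,nm in(((225,285,300,340),"blackL"),((375,300,430,350),"blackR")):
        if n=="top":
            m=np.zeros((480,640),bool);m[b[1]:b[3],b[0]:b[2]]=True
            P=cloud(d,m);P=P[P[:,2]>.05];print(nm,P.min(0).round(3),P.max(0).round(3))
E
```

```text
top red 539 top med z 0.14869066228233696 mean [ 0.4645 -0.1384  0.1486] circ [ 0.4653 -0.1388] 0.0274
top blue 516 top med z 0.1485780070276137 mean [ 0.5326 -0.0403  0.1484] circ [ 0.5329 -0.0403] 0.0274
rect>35mm ((0.4999779164791107, -0.08953709155321121), (0.2092423439025879, 0.0896788164973259), 54.98028564453125)
blackL [0.281 0.059 0.05 ] [0.379 0.159 0.139]
blackR [ 0.249 -0.223  0.052] [ 0.333 -0.138  0.139]
scene red 772 top med z 0.14732473115188738 mean [ 0.4737 -0.1353  0.147 ] circ [ 0.4708 -0.1358] 0.0291
scene blue 758 top med z 0.14715423311275566 mean [ 0.543  -0.0372  0.1466] circ [ 0.5386 -0.0377] 0.0286
```

View pics/crop.png

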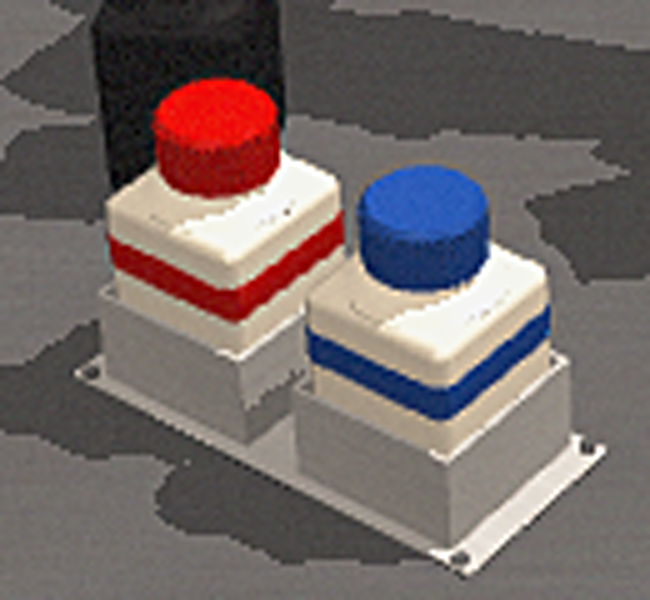

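The crop confirms it: the red-capped, red-banded tub is in the left cup (cap top at crop (215,110)), with the blue one beside it. I'll move over the red cap.

Request:
drive_tool:
  plan:
    - [-0.028, -0.035, -0.01, 0, 0, 0, 1]
    - [-0.028, -0.035, -0.01, 0, 0, 0, 1]
    - [-0.028, -0.035, 0, 0, 0, 0, 1]
    - [-0.028, -0.035, 0, 0, 0, 0, 1]
    - [-0.028, -0.035, 0, 0, 0, 0, 1]
    - [-0.028, -0.035, 0, 0, 0, 0, 1]
    - [-0.028, -0.035, 0, 0, 0, 0, 1]
    - [-0.028, -0.035, 0, 0, 0, 0, 1]
    - [-0.028, -0.035, 0, 0, 0, 0, 1]
    - [0, 0, 0, 0, 0, 0, 1]

```text
t: 1.1
tcp_pos: [0.343, 0.2036, 0.2653]
tool_rot: [0.174, 0.985, -0.001, 0.0]
force: [0.4, 1.2, 0.7]
finger_gap: 1.002
gripper_force: 0.0
```

Request:
drive_tool:
  plan:
    - [-0.029, -0.035, 0, 0, 0, 0, 1]
    - [-0.029, -0.035, 0, 0, 0, 0, 1]
    - [-0.029, -0.035, 0, 0, 0, 0, 1]
    - [-0.029, -0.035, 0, 0, 0, 0, 1]
    - [-0.029, -0.035, 0, 0, 0, 0, 1]
    - [-0.029, -0.035, 0, 0, 0, 0, 1]
    - [-0.029, -0.035, 0, 0, 0, 0, 1]
    - [-0.03, -0.034, 0, 0, 0, 0, 1]
    - [0, 0, 0, 0, 0, 8, 1]
    - [0, 0, 0, 0, 0, 8, 1]

```text
t: 2.1
tcp_pos: [0.468, -0.134, 0.2647]
tool_rot: [0.309, 0.951, 0.0, -0.0]
force: [-0.0, 0.3, -0.9]
finger_gap: 1.001
gripper_force: 0.0
```

Request:
drive_tool:
  plan:
    - [0, 0, 0, 0, 0, 8, 1]
    - [0, 0, 0, 0, 0, 8, 1]
    - [0, 0, 0, 0, 0, 8, 1]
    - [0, 0, 0, 0, 0, 8, 1]
    - [0, 0, 0, 0, 0, 8, 1]
    - [0, 0, 0, 0, 0, 8, 1]
    - [0, 0, 0, 0, 0, 8, 1]
    - [0, 0, 0, 0, 0, 8, 1]
    - [0, 0, 0, 0, 0, 0, 1]

```text
t: 3.0
tcp_pos: [0.4674, -0.1323, 0.265]
tool_rot: [0.763, 0.646, 0.0, -0.001]
force: [0.7, 0.4, -0.4]
finger_gap: 1.001
gripper_force: 0.0
```

```bash
cat > look.py <<'E'
from station import manip
from h import *
import sys
from scipy.spatial.transform import Rotation as Rn
s=manip.sense();d=manip.snapshot("wrist");cv2.imwrite(f"pics/{sys.argv[1]}.png",d["image"][:,:,::-1])
T=np.eye(4);T[:3,:3]=Rn.from_quat(s["tool_rot"]).as_matrix();T[:3,3]=s["tcp_pos"];C=T@d["mount"]
print("q",np.round(s["q"],3),"tcp",np.round(s["tcp_pos"],4),"R",np.round(T[:3,:2],3).tolist(),"mount",np.round(d["mount"],3).tolist())
m=mask(d["image"],"red")
n,l,st,ce=cv2.connectedComponentsWithStats(m.astype(np.uint8))
k=1+np.argmax(st[1:,4]);m=l==k;print("blob",st[k],ce[k])
P=cloud(d,m,C);z=np.percentile(P[:,2],70);t=P[abs(P[:,2]-z)<.004]
c,r=cv2.minEnclosingCircle(t[:,:2].astype(np.float32));print("z",np.median(t[:,2]),"mean",t.mean(0),"circ",c,r)
print("tool-frame offset",T[:3,:3].T@(np.r_[c,.149]-T[:3,3]))
E
python3 look.py w1
```

```text
q [-0.507  0.314  1.749  0.     1.08  -0.341] tcp [ 0.4674 -0.1323  0.265 ] R [[0.165, 0.986], [0.986, -0.165], [0.001, -0.001]] mount [[-0.0, 0.947, 0.321, 0.083], [1.0, -0.0, 0.0, 0.0], [0.0, 0.321, -0.947, -0.128], [0.0, 0.0, 0.0, 1.0]]
blob [ 281  207   74   78 4512] [317.5660461  245.51307624]
z 0.14849967922458202 mean [ 0.46666433 -0.13598727  0.1483694 ] circ (0.46645230054855347, -0.13715271651744843) 0.027696698904037476
tool-frame offset [-5.04915329e-03 -6.33198745e-05  1.15991438e-01]
```

Request:
drive_tool:
  plan:
    - [-0.0025, 0, 0.03, 0, 0, 0, 1]
    - [-0.0025, 0, 0.03, 0, 0, 0, 1]
    - [0, 0, 0.03, 0, 0, 0, 1]
    - [0, 0, 0.02, 0, 0, 0, 1]
    - [0, 0, 0.016, 0, 0, 0, 1]
    - [0, 0, 0, 0, 0, 0, 1]
    - [0, 0, 0, 0, 0, 0, 1]

```text
t: 3.75
tcp_pos: [0.4667, -0.138, 0.1393]
tool_rot: [0.763, 0.646, -0.0, -0.0]
force: [0.4, -0.4, 0.3]
finger_gap: 1.001
gripper_force: 0.0
```

```bash
python3 look.py w2
```

```text
q [-0.518  0.515  1.874  0.     0.753 -0.352] tcp [ 0.4667 -0.138   0.1393] R [[0.165, 0.986], [0.986, -0.165], [0.0, -0.0]] mount [[-0.0, 0.947, 0.321, 0.083], [1.0, -0.0, 0.0, 0.0], [0.0, 0.321, -0.947, -0.128], [0.0, 0.0, 0.0, 1.0]]
blob [  247   256   141   143 15461] [316.44861264 329.01901559]
z 0.14848346776737997 mean [ 0.46695356 -0.13446799  0.14831346] circ (0.46633732318878174, -0.13740703463554382) 0.028104962781071663
tool-frame offset [ 0.00057206 -0.00041854 -0.00968409]
```

View pics/w2.png

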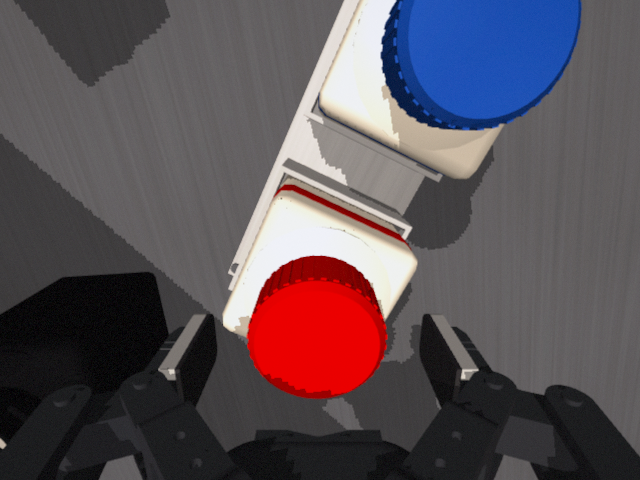

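The red cap (centre about (316,335)) sits centred between the open pads at (190,345) and (448,345). The black look-alike at far left is clear, so I'll close.

Request:
drive_tool:
  plan:
    - [0, 0, 0, 0, 0, 0, -1]
    - [0, 0, 0, 0, 0, 0, -1]
    - [0, 0, 0, 0, 0, 0, -1]
    - [0, 0, 0, 0, 0, 0, -1]
    - [0, 0, 0, 0, 0, 0, -1]
    - [0, 0, 0, 0, 0, 0, -1]
  newtons: 80

```text
t: 4.4
tcp_pos: [0.4666, -0.1384, 0.1398]
tool_rot: [0.764, 0.646, 0.0, 0.0]
force: [-0.1, 0.9, 6.4]
finger_gap: 0.627
gripper_force: 82.9
```

```bash
python3 look.py w3
```

```text
q [-0.518  0.514  1.875  0.     0.752 -0.351] tcp [ 0.4666 -0.1384  0.1398] R [[0.166, 0.986], [0.986, -0.166], [-0.0, 0.001]] mount [[-0.0, 0.947, 0.321, 0.083], [1.0, -0.0, 0.0, 0.0], [0.0, 0.321, -0.947, -0.128], [0.0, 0.0, 0.0, 1.0]]
blob [  250   254   137   142 15117] [317.6600516  326.09757227]
z 0.14737852251892744 mean [ 0.46752392 -0.13465342  0.14721313] circ (0.4670419692993164, -0.13736553490161896) 0.028051787987351418
tool-frame offset [ 0.00109084  0.00025577 -0.00923236]
```

View pics/w3.png

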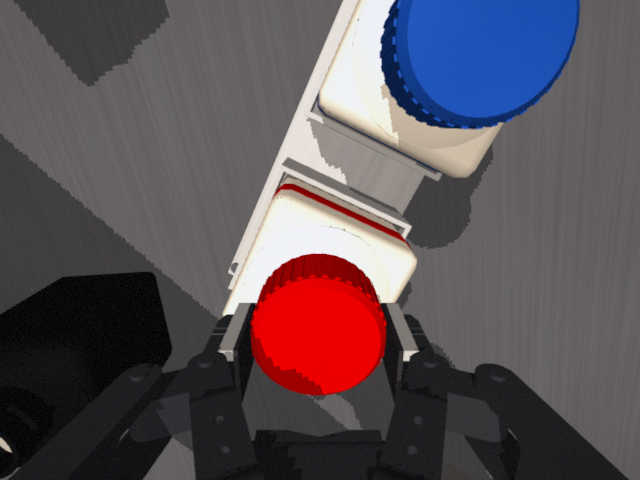

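The pads hold the cap at (240,330) and (400,330), and it is already about 1 mm down. Now I'll press.

Request:
drive_tool:
  plan:
    - [0, 0, 0.001, 0, 0, 0, -1]
    - [0, 0, 0.001, 0, 0, 0, -1]
    - [0, 0, 0.0012, 0, 0, 0, -1]
    - [0, 0, 0, 0, 0, 0, -1]
    - [0, 0, 0, 0, 0, 0, -1]

```text
t: 4.95
tcp_pos: [0.4666, -0.1384, 0.137]
tool_rot: [0.764, 0.646, 0.0, 0.0]
force: [-0.4, 1.4, 10.9]
finger_gap: 0.628
gripper_force: 83.4
```

Request:
drive_tool:
  plan:
    - [0, 0, 0.0003, 0, 0, 0, -1]
    - [0, 0, 0, 0, 0, -6, -1]
    - [0, 0, 0, 0, 0, -6, -1]
    - [0, 0, 0, 0, 0, -6, -1]
    - [0, 0, 0, 0, 0, -6, -1]
    - [0, 0, 0, 0, 0, -6, -1]
    - [0, 0, 0, 0, 0, 0, -1]

```text
t: 5.65
tcp_pos: [0.4675, -0.1389, 0.137]
tool_rot: [0.57, 0.822, 0.0, 0.002]
force: [-0.5, 0.6, 10.3]
finger_gap: 0.632
gripper_force: 83.4
```

```bash
python3 -c "
from station import manip
import numpy as np
s=manip.sense();print(np.round(s['ft_torque'],2),np.round(s['force'],1),np.round(s['q'],3))"
```

```text
[0.15 0.1  0.04] [-0.5  0.6 10.3] [-0.518  0.519  1.876  0.     0.743 -0.877]
```

Request:
drive_tool:
  plan:
    - [0, 0, 0, 0, 0, -6, -1]
    - [0, 0, 0, 0, 0, -6, -1]
    - [0, 0, 0, 0, 0, -6, -1]
    - [0, 0, 0, 0, 0, -6, -1]
    - [0, 0, 0, 0, 0, -6, -1]
    - [0, 0, 0, 0, 0, -2, -1]
    - [0, 0, 0, 0, 0, 0, -1]
    - [0, 0, 0, 0, 0, 0, -1]

```text
t: 6.45
tcp_pos: [0.4676, -0.1387, 0.137]
tool_rot: [0.322, 0.947, -0.0, 0.002]
force: [0.3, 1.1, 10.1]
finger_gap: 0.633
gripper_force: 83.4
```

```bash
python3 look.py w4; python3 -c "
from station import manip
import numpy as np
s=manip.sense();print(np.round(s['ft_torque'],2),np.round(s['force'],1),np.round(s['q'],3))"
```

```text
q [-5.180e-01  5.190e-01  1.876e+00  1.000e-03  7.430e-01 -1.433e+00] tcp [ 0.4676 -0.1387  0.137 ] R [[-0.792, 0.61], [0.61, 0.792], [-0.003, 0.001]] mount [[-0.0, 0.947, 0.321, 0.082], [1.0, 0.0, 0.0, 0.0], [0.0, 0.321, -0.947, -0.128], [0.0, 0.0, 0.0, 1.0]]
blob [  250   254   136   142 15020] [317.97436751 326.12696405]
z 0.1445922597348938 mean [ 0.46502017 -0.13645305  0.14443113] circ (0.46734943985939026, -0.13834397494792938) 0.028037864714860916
tool-frame offset [ 0.00041616  0.00012767 -0.01201116]
[0.27 0.08 0.05] [0.2 1.5 9.5] [-5.180e-01  5.190e-01  1.876e+00  1.000e-03  7.430e-01 -1.433e+00]
```

View pics/w4.png

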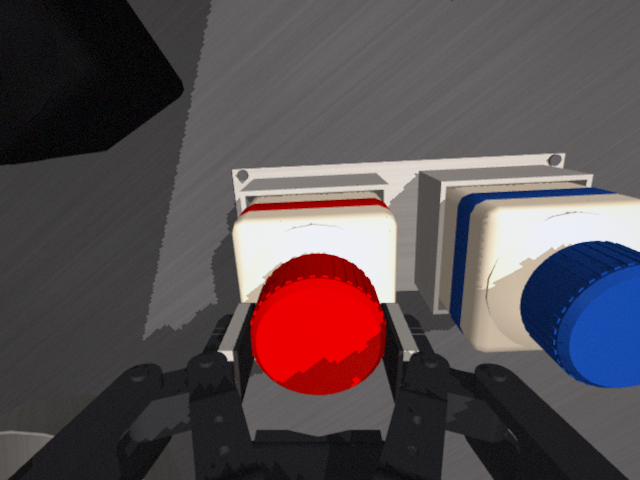

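The cap (318,326) has turned 62° against a square, still-seated tub with hardly any torque. I'll lift gently and watch the force.

Request:
drive_tool:
  plan:
    - [0, 0, -0.002, 0, 0, 0, -1]
    - [0, 0, -0.002, 0, 0, 0, -1]
    - [0, 0, -0.002, 0, 0, 0, -1]
    - [0, 0, -0.002, 0, 0, 0, -1]
    - [0, 0, 0, 0, 0, 0, -1]
    - [0, 0, 0, 0, 0, 0, -1]

```text
t: 7.1
tcp_pos: [0.4659, -0.1381, 0.1434]
tool_rot: [0.322, 0.947, 0.0, -0.001]
force: [-0.0, -0.1, -0.2]
finger_gap: 0.633
gripper_force: 83.8
```

Request:
drive_tool:
  plan:
    - [0, 0, -0.006, 0, 0, 0, -1]
    - [0, 0, -0.01, 0, 0, 0, -1]
    - [0, 0, -0.01, 0, 0, 0, -1]
    - [0, 0, -0.015, 0, 0, 0, -1]
    - [0, 0, -0.02, 0, 0, 0, -1]
    - [0, 0, -0.02, 0, 0, 0, -1]
    - [0, 0, -0.02, 0, 0, 0, -1]
    - [0, 0, -0.015, 0, 0, 0, -1]
    - [0, 0, 0, 0, 0, 0, -1]
    - [0, 0, 0, 0, 0, 0, -1]

```text
t: 8.1
tcp_pos: [0.4664, -0.1382, 0.2603]
tool_rot: [0.322, 0.947, -0.0, 0.001]
force: [-0.3, 0.0, -0.3]
finger_gap: 0.629
gripper_force: 83.8
```

```bash
python3 - <<'E'
from station import manip
from h import *
s=manip.sense();print(np.round(s["tcp_pos"],4),np.round(s["force"],2))
D={n:manip.snapshot(n) for n in("scene","top")}
d=D["scene"];cv2.imwrite("pics/end.png",cv2.resize(d["image"][120:320,190:350],None,fx=3.5,fy=3,interpolation=cv2.INTER_CUBIC)[:,:,::-1])
for n,d in D.items():
    m=mask(d["image"],"red")
    P=cloud(d,m);b=(abs(P[:,0]-.467)<.06)&(abs(P[:,1]+.138)<.06);P=P[b]
    for lo,hi in((.05,.11),(.19,.3)):
        q=P[(P[:,2]>lo)&(P[:,2]<hi)]
        if len(q)>5: print(n,len(q),q.min(0).round(4),q.max(0).round(4))
    B=cloud(d,mask(d["image"],"blue"));B=B[(abs(B[:,0]-.535)<.05)&(abs(B[:,1]+.04)<.05)&(B[:,2]>.14)];print("blue",B.mean(0).round(4) if len(B) else None)
E
python3 look.py w5
```

```text
[ 0.4664 -0.1382  0.2603] [-0.32  0.01 -0.28]
scene 271 [ 0.455  -0.1889  0.0653] [ 0.5253 -0.0833  0.0876]
scene 400 [ 0.442  -0.1647  0.2358] [ 0.4995 -0.1095  0.2711]
blue [ 0.5423 -0.037   0.1468]
top 134 [ 0.4378 -0.1463  0.2426] [ 0.4671 -0.1123  0.2714]
blue [ 0.5325 -0.0403  0.1485]
q [-0.518  0.323  1.755 -0.     1.065 -1.433] tcp [ 0.4659 -0.138   0.2592] R [[-0.792, 0.61], [0.61, 0.792], [0.002, -0.0]] mount [[-0.0, 0.947, 0.321, 0.082], [1.0, 0.0, 0.0, 0.0], [0.0, 0.321, -0.947, -0.128], [0.0, 0.0, 0.0, 1.0]]
blob [  250   254   136   141 15203] [317.77820167 325.45056897]
z 0.2667995298762467 mean [ 0.46325364 -0.13559228  0.26663676] circ (0.4654181897640228, -0.13712850213050842) 0.02783859334886074
tool-frame offset [0.00067979 0.00041515 0.1102469 ]
```

View pics/end.png

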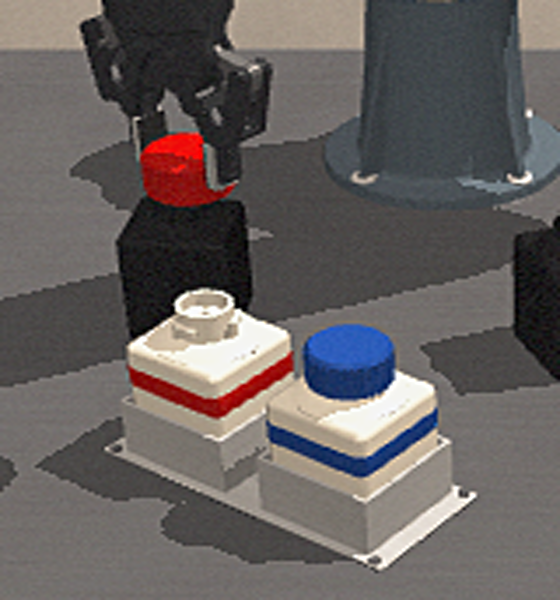

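View pics/w5.png

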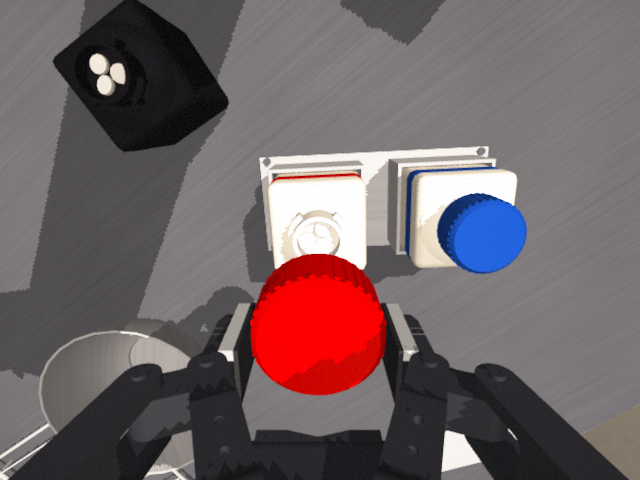

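The scene crop shows the red tub open and seated, mouth at (205,305), with the cap held level above it at (185,170). The wrist view agrees, with the mouth at (318,235) and the cap at (318,326). The cap's underside measures about 0.237 m against a rim at 0.137 m, and it is centred within about 2 mm, so I'll hand in.

```bash
python3 -c "
from station import manip
print(manip.sign_off())"
```

```text
the job is handed in; nothing more can be done
None
```

The job is handed in: the red-capped tub is open and seated in its holder, and the gripper holds the cap level about 10 cm above the mouth; the arm touched nothing else.

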